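Count three bays along the rack and push the valve in

TASK

Count the bays of the divider rack from the end where the tall blue post stands: run a fingertip along the orange front rail so that it touches the rail in front of the first, then the second, then the third bay, and no further. Then push the valve that stands in front of that third bay straight in until it rests against the back board, still upright. Only push it: lift nothing, and leave the other valves and the carton where they are.

Things in the scene. Friction and masses are not known exactly. Their poses are not given: they have to be found in the camera images.
- rack: low divider rack, fixed, six bays; origin at the centre of its underside on the bench; x from its open front (robot's side) to its back, y along it to the left, z up. Wooden base 220 (x) x 462 (y) x 30 mm; its top is the floor, 30 mm above the bench. The floor runs on in front of the dividers to the front rail: the valves stand there, with 35 mm or more of free floor between rail and valves
- bay_mouths (a point): point on the rack's floor, middle of the line through the dividers' front ends (rack x = +28, y = 0, z = 30 mm). Seven plywood dividers 10 mm thick, 55 mm tall above the floor, 70 mm deep (rack x = +28 to +98 mm), at y = +225, +150, +75, 0, -75, -150, -225 mm; six bays, each 65 mm clear, centres at y = +187.5, +112.5, +37.5, -37.5, -112.5, -187.5 mm
- back_board (a point): point on the floor at the middle of the front face of the back board that closes all bays (rack x = +98, y = 0, z = 30 mm); the board is rigid, 30 mm tall above the floor. A valve fully home has its origin 25 mm in front of this face, at rack x = +73 mm
- tall_post: fixed square blue steel post 25 x 25 mm, 130 mm tall, on a 45 x 30 mm foot, on the bench just outside one end of the rack (rack x = +85 mm, y = +250 or -250 mm). It marks the end from which bays are counted. Origin: centre of its underside
- short_post: fixed post of the same section, only 50 mm tall, outside the other end of the rack. Origin: centre of its underside
- rail_1: piece of the straight, level orange front rail before bay 1 from the LEFT (+y) end of the rack, whichever post is there; fixed, rigid, 20 (rack x) x 72 (rack y) x 10 mm high; origin at the centre of its underside, at rack x = -100, y = +187.5, z = 30 mm; top 40 mm above the bench; 3 mm joints between pieces
- rail_2: piece of the straight, level orange front rail before bay 2 from the LEFT (+y) end of the rack, whichever post is there; fixed, rigid, 20 (rack x) x 72 (rack y) x 10 mm high; origin at the centre of its underside, at rack x = -100, y = +112.5, z = 30 mm; top 40 mm above the bench; 3 mm joints between pieces
- rail_3: piece of the straight, level orange front rail before bay 3 from the LEFT (+y) end of the rack, whichever post is there; fixed, rigid, 20 (rack x) x 72 (rack y) x 10 mm high; origin at the centre of its underside, at rack x = -100, y = +37.5, z = 30 mm; top 40 mm above the bench; 3 mm joints between pieces
- rail_4: piece of the straight, level orange front rail before bay 4 from the LEFT (+y) end of the rack, whichever post is there; fixed, rigid, 20 (rack x) x 72 (rack y) x 10 mm high; origin at the centre of its underside, at rack x = -100, y = -37.5, z = 30 mm; top 40 mm above the bench; 3 mm joints between pieces
- rail_5: piece of the straight, level orange front rail before bay 5 from the LEFT (+y) end of the rack, whichever post is there; fixed, rigid, 20 (rack x) x 72 (rack y) x 10 mm high; origin at the centre of its underside, at rack x = -100, y = -112.5, z = 30 mm; top 40 mm above the bench; 3 mm joints between pieces
- rail_6: piece of the straight, level orange front rail before bay 6 from the LEFT (+y) end of the rack, whichever post is there; fixed, rigid, 20 (rack x) x 72 (rack y) x 10 mm high; origin at the centre of its underside, at rack x = -100, y = -187.5, z = 30 mm; top 40 mm above the bench; 3 mm joints between pieces
- valve_2: loose metal valve, 0.2 to 0.4 kg, on the rack's floor before bay 2 from the LEFT (+y) end, up to 6 mm off the bay's middle line, turned up to 0.12 rad; body 50 (x) x 46 (y) x 32 mm, round cap 34 mm across on a neck, 50 mm tall in all; origin at the centre of its underside. All four valves are alike
- valve_3: loose metal valve, 0.2 to 0.4 kg, on the rack's floor before bay 3 from the LEFT (+y) end, up to 6 mm off the bay's middle line, turned up to 0.12 rad; body 50 (x) x 46 (y) x 32 mm, round cap 34 mm across on a neck, 50 mm tall in all; origin at the centre of its underside. All four valves are alike
- valve_4: loose metal valve, 0.2 to 0.4 kg, on the rack's floor before bay 4 from the LEFT (+y) end, up to 6 mm off the bay's middle line, turned up to 0.12 rad; body 50 (x) x 46 (y) x 32 mm, round cap 34 mm across on a neck, 50 mm tall in all; origin at the centre of its underside. All four valves are alike
- valve_5: loose metal valve, 0.2 to 0.4 kg, on the rack's floor before bay 5 from the LEFT (+y) end, up to 6 mm off the bay's middle line, turned up to 0.12 rad; body 50 (x) x 46 (y) x 32 mm, round cap 34 mm across on a neck, 50 mm tall in all; origin at the centre of its underside. All four valves are alike
- carton: small closed cardboard carton 100 x 80 x 70 mm on the bench left of the rack, to be left alone; origin at the centre of its underside

How it is judged:
By the outcome, as a careful person would: the job done as asked, in the order asked, and still so for the second after the job is handed in, with the robot touching nothing.
It also fails if it takes over 45 s, if anything falls off the work surface, if the arm or the gripper's body presses on something with over 40 N, if the wrist force passes 120 N, or if a joint passes its speed limit or range.

ROBOT

A 6-joint arm with a two-finger parallel gripper is mounted at the origin on the work surface. World frame = base frame: x ahead of the robot, y to its left, z up, the work surface at z = 0. Lengths are in mm, angles in rad, forces in N, time in s.
With the tool pointing down it reaches from about 350 to 875 mm from the base axis. Payload 4.2 kg.
Tool frame: the origin (TCP) lies midway between the tips of the shut fingers; the grasp point (between the pads) lies 19 mm behind it; y points along the fingers, x is the direction in which the jaws open and shut, and the axes are right-handed (so a half turn about y gives the same grasp; the last joint's range is limited). The gripper opens to 85 mm and grips with 20 to 120 N. Pads are 22 mm wide; open, the fingers measure 114 mm over their backs; the gripper's body (76 mm by 85 mm) begins 54 mm behind the grasp point. The pads swing forward as they close: fully open they stand 13 mm farther back than shut.
Start: joints at [0.259, 0.385, 0.008, 0, -1.194, -0.259], TCP at [624.979, 0.025, 231.312] pointing down, gripper open.
Joint ranges: [-3.14, 3.14], [-1.21, 2.06], [-1.07, 1.41], [-3.16, 2.05], [-2.99, -0.16], [-3.1, 3.1]. Speed limits (rad/s): [2.79, 2.79, 3.14, 3.14, 3.14, 3.14].

INTERFACE

Orientations are given as a unit quaternion [x, y, z, w].
In Python, from bench import read_state, get_image, job_done gives the robot as it stands.
- The arm moves only by the tool play_rows, never from a script. Its argument "series" is a list of rows, each a list of 7 numbers: the shift along the tool's x, y, z in m, then the turn, a rotation vector about the tool's x, y, z in rad, then the finger opening in m, from 0 to 0.0854. In form: [[x, y, z, wx, wy, wz, claw], ...]. A call has 1 to 10 rows; each row shifts and turns the pose as measured when the row begins, along the tool's axes as they then stand; what a row does not reach is not made up. A row lasts 1/10 s, in which the tool goes at most 50 mm and 8.59 degrees, less where a joint would pass 70% of its speed; a pose out of reach is approached as far as the arm can. A call with a gripper value outside its range is refused whole. The fingers move at their own pace and stop on an object; the grip force is fixed at half the most. Time passes only in rows, so rows that do not move let the fingers close. It gives the time, the measured TCP pose, the force and the opening at its end, in the units of the state.
- read_state(): the state, without advancing time (a new reading comes with each control period).
- get_image(name): name is "scene" or "side" or "wrist"; returns a dict with "color" (420x560x3 uint8, red, green, blue), "intrinsics" (3x3 intrinsics, pixels), "origin" and "orientation" of the camera in the world. Camera axes: x right, y down, z forward; pixel columns grow to the right and rows downward; lengths in mm; the calibration is good to about 2 mm. A picture is of the moment at which its call begins. There is no depth.
- job_done(): hands the job in, once; it reports no verdict.
The state is a dict: "clock": time; "joints": joint angles; "joint_vel": joint speeds; "joint_efforts": joint torques, N m; "position": TCP position; "ee_rot": TCP orientation; "contact_force": force on the tool from outside, world axes, zero at the start; "wrist_torque": the same for the moment, N m; "gripper_width": finger opening in mm.
Only numpy, scipy, OpenCV 4.12 (cv2) and the standard library are available. Lean on these libraries where they do the work, as an engineer would, in place of code of your own. Each camera call takes 0.05 s, during which the arm holds its last target. There are 200 camera calls.

## Working session

There is one attempt and no reset: what is moved stays moved. The work goes in short steps, Python scripts to look and compute and a tool call to move; the robot and the scene stay as the last step left them, time stands still between calls to the robot, and variables do not carry over. Pictures are saved under pics/ and viewed, about 8 in all and at most 12, crops included, and the job is handed in when it is done.

Besides the shell and the picture viewer there is one more tool, called after "Call:" as name(argument=value, ...) on one line, values as JSON. play_rows: Moves the arm, as the interface text tells. Its arguments: {"type":"object","properties":{"series":{"type":"array","items":{"type":"array","items":{"type":"number"}}}},"required":["series"]}

```bash
mkdir -p pics; python3 - <<'E'
from bench import *
import cv2,json
print(read_state())
for n in ("scene","side"):
    d=get_image(n); cv2.imwrite(f"pics/{n}0.png",d["color"][:,:,::-1]); print(n,d["intrinsics"],d["origin"],d["orientation"])
E
```

```text
{'clock': 0.0, 'joints': array([ 2.58590893e-01,  3.85569681e-01,  6.63659481e-03, -4.65590838e-04,
       -1.19399909e+00, -2.58589906e-01]), 'joint_vel': array([-0.00047703,  0.00046215,  0.00032009, -0.00090153, -0.00072593,
        0.00210265]), 'joint_efforts': array([-9.55001960e-04, -3.92286408e+01,  1.88399577e+01,  4.18616563e+00,
       -4.72148502e-03,  8.27910434e-07]), 'position': array([6.24425415e+02, 6.27067237e-03, 2.30222830e+02]), 'ee_rot': array([ 0.00070877, -0.70706117,  0.70715155,  0.00082953]), 'contact_force': array([ 0.04348324,  0.20777346, -0.21418463]), 'wrist_torque': array([0.0028262 , 0.03214307, 0.03263014]), 'gripper_width': 85.5306255223381}
scene [[405.5294407    0.         278.52251156]
 [  0.         405.5294407  206.8127642 ]
 [  0.           0.           1.        ]] [ 994.34804289 -379.04874786  990.9798172 ] [ 0.90321874  0.31556178 -0.08871967 -0.27702975]
side [[402.80687298   0.         279.59752982]
 [  0.         402.80687298 206.83452535]
 [  0.           0.           1.        ]] [135.50691921 857.20585865 594.87785532] [-0.24500048  0.83930867 -0.46687651  0.13252188]
```

View pics/scene0.png

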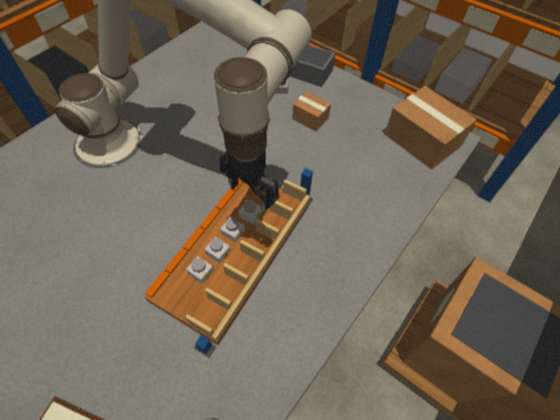

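View pics/side0.png

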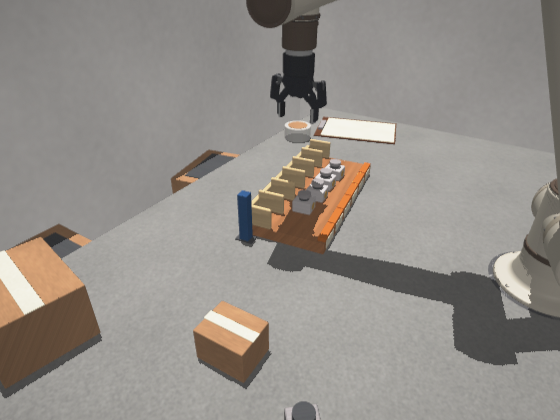

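The tall post (scene ~(306,180), side ~(245,215)) is at the left (+y) end, the carton's side; the short post is at (203,343). So the target is valve_3. Next I measure the rail's corners on enlarged crops.

```bash
cat > h.py <<'E'
import numpy as np, cv2
from scipy.spatial.transform import Rotation as R
from bench import *
def ray(d,p,z):
    v=R.from_quat(d["orientation"]).apply(np.linalg.solve(d["intrinsics"],[p[0],p[1],1])); o=np.array(d["origin"])
    return o+v*(z-o[2])/v[2]
def proj(d,X):
    c=R.from_quat(d["orientation"]).inv().apply(np.array(X)-d["origin"]); q=d["intrinsics"]@c; return q[:2]/q[2]
E
python3 - <<'E'
from h import *
for n,(x0,y0,w,h) in {"scene":(140,160,190,190),"side":(230,130,150,125)}.items():
    d=get_image(n); im=d["color"]
    hsv=cv2.cvtColor(im,cv2.COLOR_RGB2HSV)
    m=cv2.inRange(hsv,(5,215,130),(16,255,255)); roi=np.zeros_like(m); roi[y0:y0+h,x0:x0+w]=255; m&=roi
    k,l,s,c=cv2.connectedComponentsWithStats(m)
    for i in range(1,k):
        if s[i,4]>30:
            ys,xs=np.where(l==i); P=np.array([ray(d,p,40)[:2] for p in zip(xs,ys)]).astype(np.float32)
            print(n,s[i],cv2.minAreaRect(P))
    b=cv2.inRange(hsv,(105,120,40),(125,255,255))&roi
    k,l,s,c=cv2.connectedComponentsWithStats(b); print("blue",[list(q) for q in s[1:] if q[4]>20])
    f=3 if n=="scene" else 5
    crop=im[y0:y0+h,x0:x0+w].copy(); crop[m[y0:y0+h,x0:x0+w]>0]=crop[m[y0:y0+h,x0:x0+w]>0]//2+np.array([0,100,0],np.uint8)
    a=np.hstack([im[y0:y0+h,x0:x0+w]]) 
    big=cv2.resize(a,None,fx=f,fy=f,interpolation=cv2.INTER_CUBIC); 
    ct=cv2.findContours(cv2.resize(m[y0:y0+h,x0:x0+w],None,fx=f,fy=f,interpolation=0),0,2)[0]; cv2.drawContours(big,ct,-1,(0,255,0),1)
    cv2.imwrite(f"pics/{n}1.png",big[:,:,::-1])
E
```

```text
scene [146 179  96 118 879] ((493.3974609375, -69.91456604003906), (19.28464126586914, 413.84844970703125), 8.02169132232666)
blue [[np.int32(302), np.int32(169), np.int32(10), np.int32(25), np.int32(120)], [np.int32(196), np.int32(336), np.int32(15), np.int32(14), np.int32(121)]]
blue [[np.int32(238), np.int32(191), np.int32(14), np.int32(50), np.int32(575)]]
```

View pics/scene1.png

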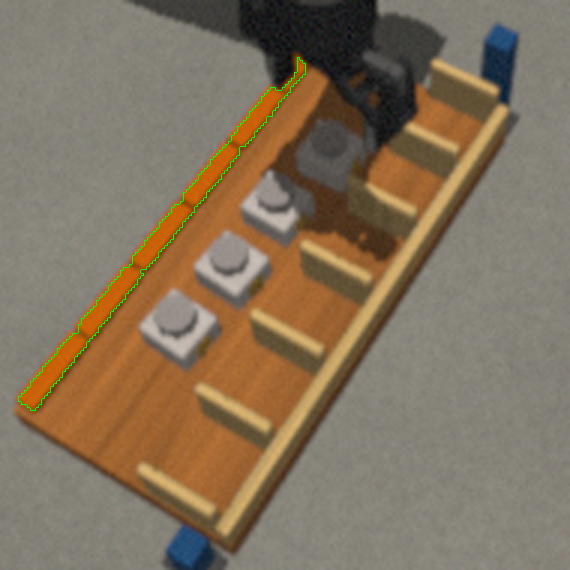

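View pics/side1.png

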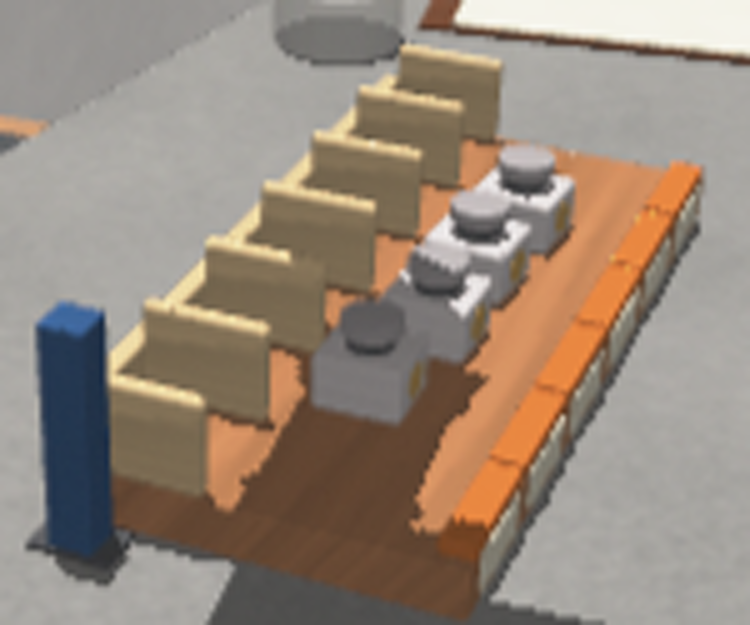

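The crops show the rail's right end at scene crop (25,403), joints at (80,332), (135,267), (185,205), (234,145). Caps: valve_3 at scene crop (275,195), side crop (440,262). I check the rack fit in both views.

```bash
cat >> h.py <<'E'
YAW=np.radians(8.02); C,S=np.cos(YAW),np.sin(YAW)
O=np.array([590.1,-39.6])
def r2w(x,y): return O+[C*x-S*y,S*x+C*y]
def w2r(p): d=np.array(p[:2])-O; return np.array([C*d[0]+S*d[1],-S*d[0]+C*d[1]])
E
python3 - <<'E'
from h import *
a=get_image("scene"); b=get_image("side")
sc=lambda p:np.array(p)/3+[140,160]-1/3
sd=lambda p:np.array(p)/5+[230,130]-.4
print("joints scene",[w2r(ray(a,sc(p),40)).round(1) for p in [(80,332),(135,267),(185,205),(234,145)]], "expect y -150,-75,0,75; x-100")
print("side rail corners",[w2r(ray(b,sd(p),40)).round(1) for p in [(672,163),(702,170),(440,545),(485,553)]],"expect (-90,-223)(-110,-223)(-90,223)(-110,223)")
print("side joints inner/outer",[w2r(ray(b,sd(p),40)).round(1) for p in [(490,457),(520,467),(580,321),(605,326)]],"expect 150,150,0..")
print("divider tops front scene z85",[w2r(ray(a,sc(p),85)).round(1) for p in [(303,245),(255,315),(199,388),(141,467)]],"x28 y0-75-150-225")
print("v3",w2r(ray(a,sc((275,193)),80)),w2r(ray(b,sd((440,260)),80)))
print("v2",w2r(ray(a,sc((331,138)),80)),w2r(ray(b,sd((372,322)),80)))
s=read_state(); print(s["clock"],s["position"]); 
for y in (187.5,37.5): print(y,r2w(-100,y))
E
```

```text
joints scene [array([-103.1, -149.4]), array([-101.3,  -76.1]), array([-101.3,   -2.6]), array([-100.8,   73.7])] expect y -150,-75,0,75; x-100
side rail corners [array([ -94.3, -218.5]), array([-114.1, -216.5]), array([-98.5, 228.4]), array([-119.4,  225.5])] expect (-90,-223)(-110,-223)(-90,223)(-110,223)
side joints inner/outer [array([-96.2, 149.1]), array([-112.4,  151.3]), array([-98.4,   0.4]), array([-1.124e+02, -1.000e-01])] expect 150,150,0..
divider tops front scene z85 [array([29.2, -2. ]), array([ 31.3, -76.5]), array([  29.2, -151.1]), array([  28.9, -225. ])] x28 y0-75-150-225
v3 [-21.97843541  31.01264894] [-27.56776515  37.34575148]
v2 [-11.11786662 105.02768325] [-18.64441131 114.79384619]
0.3 [6.24835790e+02 2.71927181e-02 2.30969311e+02]
187.5 [464.91828948 132.1142666 ]
37.5 [485.84610367 -16.41864758]
```

Call:
play_rows(series=[[0,0,0,0,-0.14,0,0],[0.028,0,-0.031,0,0,0,0],[0.028,0,-0.031,0,0,0,0],[0.028,0,-0.031,0,0,0,0],[0.028,0,-0.031,0,0,0,0],[0.028,0,-0.031,0,0,0,0],[0,0,0,0,0,0,0]])

```text
clock: 1.0
position: [459.1, 136.2, 228.7]
ee_rot: [0.051, -0.705, 0.705, -0.049]
contact_force: [0.5, -0.1, -0.6]
gripper_width: 0.1
```

```bash
cat > st.py <<'E'
from h import *
s=read_state(); r=R.from_quat(s["ee_rot"]); print(s["clock"],s["position"].round(1),"rack",w2r(s["position"]).round(1),"F",np.round(s["contact_force"],1),"w",s["gripper_width"])
m=r.as_matrix(); print("tool x yaw err",np.degrees(np.arctan2(-m[1,0],-m[0,0]))-8.02,"down",m[:,1].round(4), "need tool mm to rail1", (r.inv().apply(np.r_[r2w(-101.5,187.5),s["position"][2]]-s["position"])).round(1))
E
python3 st.py
```

```text
1.0 [459.1 136.2 228.7] rack [-105.2  192.4] F [ 0.5 -0.1 -0.6] w 0.11280406469933464
tool x yaw err 0.1247804910746364 down [-2.4e-03 -3.0e-04 -1.0e+00] need tool mm to rail1 [-3.7 -0.   4.9]
```

Call:
play_rows(series=[[-0.002,0.028,0.003,0,0,0,0],[-0.002,0.028,0.003,0,0,0,0],[0,0.028,0,0,0,0,0],[0,0.028,0,0,0,0,0],[0,0.028,0,0,0,0,0],[0,0.025,0,0,0,0,0],[0,0,0,0,0,0,0]])

```text
clock: 1.7
position: [468.6, 132.4, 61.8]
ee_rot: [-0.048, 0.707, -0.704, 0.054]
contact_force: [-0.6, 0.3, -0.4]
gripper_width: 0.0
```

```bash
python3 st.py; python3 - <<'E'
from h import *
d=get_image("side"); cv2.imwrite("pics/side2.png",cv2.resize(d["color"][130:260,230:400],None,fx=4,fy=4)[:,:,::-1])
E
```

```text
1.7 [468.6 132.4  61.8] rack [-96.3 187.2] F [-0.6  0.3 -0.4] w 0.0035670780688395833
tool x yaw err 0.30906122767574296 down [ 0.0081  0.0047 -1.    ] need tool mm to rail1 [ 5.2 -0.  -0.3]
```

View pics/side2.png

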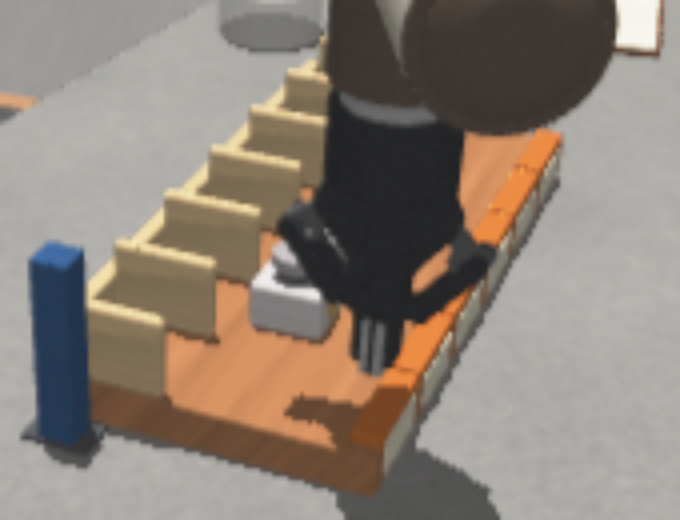

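The shut fingertip hangs just behind rail 1 (crop (370,370)), and needs ~5 mm towards the robot. Then it goes down gently.

Call:
play_rows(series=[[0.005,0.006,0,0,0,0,0],[0,0.006,0,0,0,0,0],[0,0.004,0,0,0,0,0],[0,0,0,0,0,0,0]])

```text
clock: 2.15
position: [467.8, 133.7, 50.3]
ee_rot: [-0.045, 0.708, -0.702, 0.059]
contact_force: [-0.2, -0.0, -0.0]
gripper_width: -0.0
```

```bash
python3 st.py
```

```text
2.15 [467.8 133.7  50.3] rack [-96.9 188.7] F [-0.2 -0.  -0. ] w -0.03430507609029047
tool x yaw err 0.3642811364920089 down [ 0.0186  0.0104 -0.9998] need tool mm to rail1 [ 4.6 -0.1  1.2]
```

Call:
play_rows(series=[[0.006,0.001,0.001,0.008,0,-0.02,0],[0,0,0,0,0,0,0],[0,0.003,0,0,0,0,0],[0,0.003,0,0,0,0,0],[0,0,0,0,0,0,0]])

```text
clock: 2.65
position: [462.4, 132.4, 43.9]
ee_rot: [-0.052, 0.705, -0.705, 0.052]
contact_force: [-0.1, -0.3, -1.3]
gripper_width: 0.0
```

```bash
python3 st.py
```

```text
2.65 [462.4 132.4  43.9] rack [-102.4  188.1] F [-0.1 -0.3 -1.3] w 0.007602992298646799
tool x yaw err 0.4034447178255718 down [ 1.1e-03  4.0e-04 -1.0e+00] need tool mm to rail1 [-0.9  0.   0.6]
```

Call:
play_rows(series=[[0,0.002,0,0,0,0,0],[0,0.002,0,0,0,0,0],[0,0.002,0,0,0,0,0]])

```text
clock: 2.95
position: [462.7, 132.5, 39.9]
ee_rot: [0.052, -0.705, 0.705, -0.053]
contact_force: [-9.8, -0.2, 32.9]
gripper_width: 0.2
```

Call:
play_rows(series=[[0,0.0005,0.01,0,0,0,0],[0,0.0005,0.01,0,0,0,0],[0,0.0005,0.01,0,0,0,0]])

```text
clock: 3.25
position: [469.1, 104.0, 40.1]
ee_rot: [-0.052, 0.706, -0.704, 0.056]
contact_force: [-0.5, 3.1, 6.2]
gripper_width: -0.1
```

```bash
python3 st.py
```

```text
3.25 [469.1 104.   40.1] rack [-99.8 159.1] F [-0.5  3.1  6.2] w -0.13168241486369692
tool x yaw err 0.6890143694464328 down [ 0.006   0.0022 -1.    ] need tool mm to rail1 [  1.4   0.  -28.4]
```

Call:
play_rows(series=[[0,0.0006,0.01,0,0.005,0,0],[0,0.0006,0.01,0,0.005,0,0],[0,0.0006,0.01,0,0,0,0],[0,0.0006,0.01,0,0,0,0]])

```text
clock: 3.65
position: [480.4, 64.8, 40.1]
ee_rot: [-0.044, 0.708, -0.703, 0.057]
contact_force: [-1.2, 4.1, 6.7]
gripper_width: -0.2
```

```bash
python3 st.py
```

```text
3.65 [480.4  64.8  40.1] rack [-94.1 118.7] F [-1.2  4.1  6.7] w -0.22688082565299192
tool x yaw err 0.13388999476765306 down [ 0.0174  0.0086 -0.9998] need tool mm to rail1 [  7.3   0.3 -68.8]
```

Call:
play_rows(series=[[0.004,0.0006,0.004,0.004,0,-0.009,0],[0.005,0.0006,0.004,0.004,0,-0.009,0],[0.002,0.0006,0.008,0,0,-0.003,0]])

```text
clock: 3.95
position: [476.6, 47.8, 40.1]
ee_rot: [-0.048, 0.706, -0.705, 0.053]
contact_force: [-0.4, 4.2, 6.0]
gripper_width: -0.0
```

```bash
python3 st.py
```

```text
3.95 [476.6  47.8  40.1] rack [-100.2  102.4] F [-0.4  4.2  6. ] w -0.0426577020376635
tool x yaw err 0.1417666221178191 down [ 0.0078  0.0016 -1.    ] need tool mm to rail1 [  1.1   0.  -85.1]
```

Call:
play_rows(series=[[0.002,0.0006,0.01,0.001,0,-0.004,0],[0.002,0.0006,0.01,0.001,0,-0.004,0],[0.0015,0.0006,0.01,0.001,0,-0.004,0],[0.0015,0.0006,0.01,0.001,0,-0.004,0]])

```text
clock: 4.35
position: [478.8, 8.5, 40.1]
ee_rot: [0.051, -0.705, 0.706, -0.052]
contact_force: [-0.4, 5.3, 7.5]
gripper_width: -0.0
```

```bash
python3 st.py
```

```text
4.35 [478.8   8.5  40.1] rack [-103.5   63.1] F [-0.4  5.3  7.5] w -0.006358604525668891
tool x yaw err 0.33158070893288105 down [ 6.e-04 -8.e-04 -1.e+00] need tool mm to rail1 [-2.800e+00 -1.000e-01 -1.243e+02]
```

Call:
play_rows(series=[[0,0.0006,0.01,0,0,-0.002,0],[0,0.0006,0.01,0,0,-0.002,0],[0,0,0,0,0,0,0]])

```text
clock: 4.65
position: [482.4, -11.8, 40.1]
ee_rot: [0.052, -0.705, 0.705, -0.051]
contact_force: [1.3, -0.0, 1.9]
gripper_width: 0.1
```

```bash
python3 st.py
```

```text
4.65 [482.4 -11.8  40.1] rack [-102.8   42.6] F [ 1.3 -0.   1.9] w 0.12788740461257533
tool x yaw err 0.35434672985256555 down [-1.5e-03 -2.0e-04 -1.0e+00] need tool mm to rail1 [  -2.2   -0.  -144.9]
```

Call:
play_rows(series=[[0,-0.008,0,0,0,0,0],[0,-0.002,0,0,0,0,0],[0,0,0,0,0,0,0]])

```text
clock: 4.95
position: [478.5, -13.2, 49.0]
ee_rot: [0.055, -0.705, 0.706, -0.048]
contact_force: [-0.0, 0.2, 0.3]
gripper_width: 0.4
```

```bash
python3 st.py; python3 - <<'E'
from h import *
d=get_image("scene"); a=cv2.resize(d["color"][180:300,180:300],None,fx=4,fy=4); 
e=get_image("side"); b=cv2.resize(e["color"][150:230,270:350],None,fx=4,fy=4); b=cv2.copyMakeBorder(b,0,160,0,0,0)
cv2.imwrite("pics/both3.png",np.hstack([a,b])[:,:,::-1])
for X in (37.5,): print(proj(d,[*r2w(-25,X),80]),proj(e,[*r2w(-25,X),80]))
E
```

```text
4.95 [478.5 -13.2  49. ] rack [-106.8   41.7] F [-0.   0.2  0.3] w 0.3821225801988011
tool x yaw err 0.2644261158498882 down [-0.0098 -0.0023 -0.9999] need tool mm to rail1 [  -6.    -0.2 -145.8]
[231.75832344 221.6901709 ] [316.68023503 181.43293398]
```

View pics/both3.png

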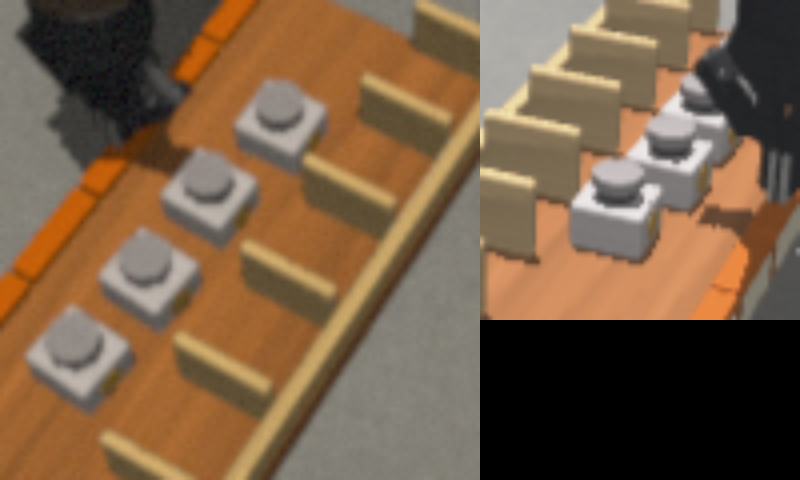

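Valve_3's cap is at scene crop (210,170) and side crop (672,127), clear of the arm; the fingertip hangs over rail 3.

```bash
python3 - <<'E'
from h import *
a=get_image("scene"); b=get_image("side")
sc=lambda p:np.array(p)/4+180-.375
sd=lambda p:(np.array(p)-[480,0])/4+[270,150]-.375
for n,p,q in (("v2",(279,104),(620,178)),("v3",(210,170),(672,127))): print(n,w2r(ray(a,sc(p),80)).round(1),w2r(ray(b,sd(q),80)).round(1))
c=[w2r(ray(a,sc(p),62)).round(1) for p in [(163,198),(216,230),(258,184)]]; print(c)
for i in (0,1): v=c[i+1]-c[i]; print(np.linalg.norm(v),np.degrees(np.arctan2(v[1],v[0])))
print("div fronts z85",[w2r(ray(a,sc(p),85)).round(1) for p in [(362,78),(305,157),(244,246)]])
E
```

```text
v2 [-12.6 104.3] [-20.3 114.7]
v3 [-23.4  36.9] [-27.2  36.1]
[array([-45.4,  11.3]), array([-1.7,  9. ]), array([ 2.8, 52.6])]
43.760484458013025 -3.0127875041833416
43.83160959855342 84.10730965196873
div fronts z85 [array([ 26.4, 148.5]), array([26.7, 74.8]), array([28.8, -1.6])]
```

Call:
play_rows(series=[[-0.004,0.002,0.003,0,0,0.01,0],[-0.008,0.002,0.003,0,0,0,0],[-0.01,0,0,0,0,0,0],[-0.01,0,0,0,0,0,0],[0,0,0,0,0,0,0]])

```text
clock: 5.65
position: [514.9, -14.4, 44.0]
ee_rot: [0.051, -0.705, 0.706, -0.052]
contact_force: [0.2, 0.5, 1.5]
gripper_width: -0.1
```

```bash
python3 st.py
```

```text
5.65 [514.9 -14.4  44. ] rack [-71.   35.5] F [0.2 0.5 1.5] w -0.14443127304361258
tool x yaw err 0.32116528579289216 down [ 0.0014 -0.0011 -1.    ] need tool mm to rail1 [  29.7   -0.2 -152.2]
```

Call:
play_rows(series=[[-0.005,0,-0.001,0,0,0,0],[-0.005,0,-0.001,0,0,0,0],[-0.005,0,0,0,0,0,0],[-0.005,0,0,0,0,0,0],[-0.005,0,0,0,0,0,0]])

```text
clock: 6.15
position: [538.2, -9.0, 43.3]
ee_rot: [0.053, -0.705, 0.706, -0.049]
contact_force: [-1.7, -0.2, 1.8]
gripper_width: -0.5
```

```bash
python3 st.py; python3 - <<'E'
from h import *
d=get_image("scene"); a=cv2.resize(d["color"][180:300,180:300],None,fx=4,fy=4); 
e=get_image("side"); b=cv2.resize(e["color"][140:230,270:350],None,fx=4,fy=4); b=cv2.copyMakeBorder(b,0,120,0,0,0)
cv2.imwrite("pics/both4.png",np.hstack([a,b])[:,:,::-1])
E
```

```text
6.15 [538.2  -9.   43.3] rack [-47.1  37.5] F [-1.7 -0.2  1.8] w -0.452533074326042
tool x yaw err 0.26433207638349643 down [-0.0052 -0.0023 -1.    ] need tool mm to rail1 [ 5.370e+01  1.000e-01 -1.502e+02]
```

View pics/both4.png

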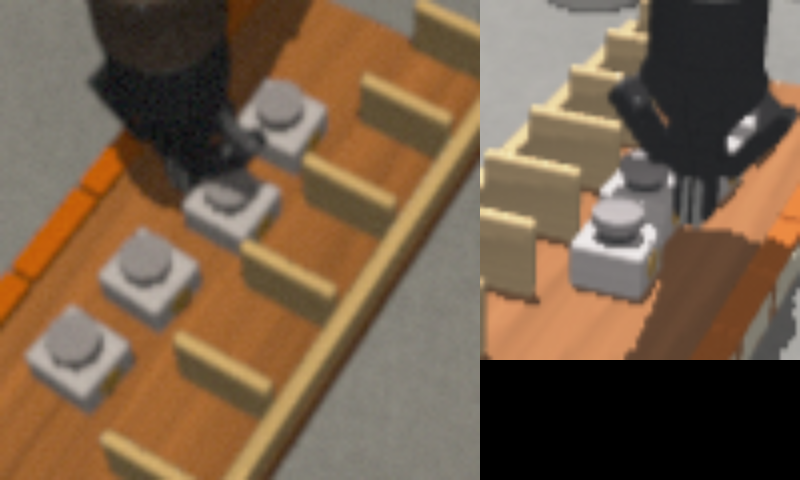

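Call:
play_rows(series=[[-0.006,0,0,0,0,0.004,0],[-0.006,0,0,0,0,0,0],[-0.006,0,0,0,0,0,0],[-0.006,0,0,0,0,0,0],[-0.006,0,0,0,0,0,0]])

```text
clock: 6.75
position: [570.2, -4.4, 43.2]
ee_rot: [0.051, -0.705, 0.706, -0.051]
contact_force: [-1.1, -0.3, 0.1]
gripper_width: 0.3
```

```bash
python3 st.py; python3 - <<'E'
from h import *
d=get_image("scene"); a=cv2.resize(d["color"][180:300,180:300],None,fx=4,fy=4); 
e=get_image("side"); b=cv2.resize(e["color"][140:230,270:350],None,fx=4,fy=4); b=cv2.copyMakeBorder(b,0,120,0,0,0)
cv2.imwrite("pics/both5.png",np.hstack([a,b])[:,:,::-1])
E
```

```text
6.75 [570.2  -4.4  43.2] rack [-14.8  37.7] F [-1.1 -0.3  0.1] w 0.25858378667267773
tool x yaw err 0.261634432973084 down [-4.0e-04 -1.5e-03 -1.0e+00] need tool mm to rail1 [  86.    -0.2 -150.2]
```

View pics/both5.png

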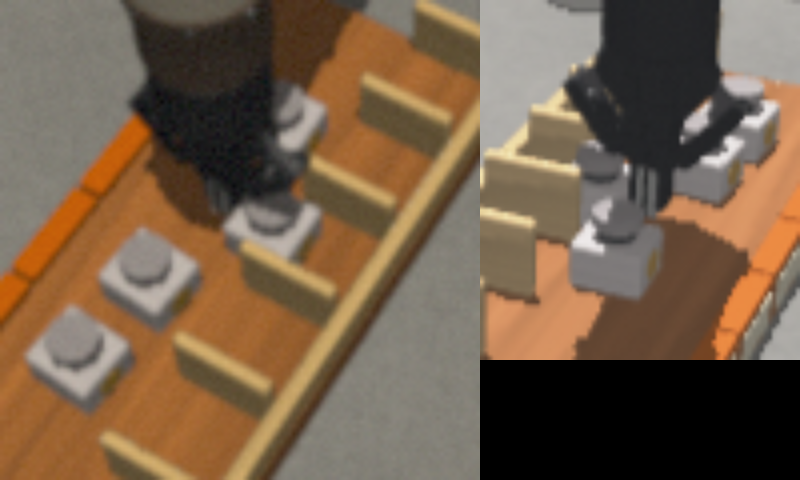

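Valve 3 is upright and entering its bay between the dividers (scene crop (272,215)); its neighbours have not moved.

Call:
play_rows(series=[[-0.006,0,0,0,0,0,0],[-0.006,0,0,0,0,0,0],[-0.006,0,0,0,0,0,0],[-0.006,0,0,0,0,0,0],[-0.006,0,0,0,0,0,0],[-0.006,0,0,0,0,0,0]])

```text
clock: 7.45
position: [608.5, 1.2, 43.0]
ee_rot: [0.051, -0.705, 0.706, -0.051]
contact_force: [-1.2, -0.4, -0.5]
gripper_width: -0.1
```

```bash
python3 st.py
```

```text
7.45 [608.5   1.2  43. ] rack [23.9 37.9] F [-1.2 -0.4 -0.5] w -0.07768743050329817
tool x yaw err 0.26014029105400915 down [-6.0e-04 -1.5e-03 -1.0e+00] need tool mm to rail1 [ 1.247e+02 -1.000e-01 -1.502e+02]
```

Now slowly until it touches the board.

Call:
play_rows(series=[[-0.003,0,0,0,0,0,0],[-0.003,0,0,0,0,0,0],[-0.003,0,0,0,0,0,0]])

```text
clock: 7.75
position: [615.0, 1.9, 42.5]
ee_rot: [0.054, -0.704, 0.706, -0.047]
contact_force: [-10.7, 0.1, 8.8]
gripper_width: -0.0
```

Call:
play_rows(series=[[-0.002,0,0,0,0,0,0],[-0.002,0,0,0,0,0,0]])

```text
clock: 7.95
position: [614.7, 1.6, 42.2]
ee_rot: [0.057, -0.704, 0.706, -0.043]
contact_force: [-5.7, 0.8, 4.7]
gripper_width: -0.1
```

```bash
python3 st.py; python3 - <<'E'
from h import *
d=get_image("scene"); a=cv2.resize(d["color"][180:300,180:300],None,fx=4,fy=4); 
e=get_image("side"); b=cv2.resize(e["color"][140:230,270:350],None,fx=4,fy=4); b=cv2.copyMakeBorder(b,0,120,0,0,0)
cv2.imwrite("pics/both6.png",np.hstack([a,b])[:,:,::-1])
E
```

```text
7.95 [614.7   1.6  42.2] rack [30.2 37.4] F [-5.7  0.8  4.7] w -0.08903861121782664
tool x yaw err 0.16609158014543723 down [-0.0196 -0.0049 -0.9998] need tool mm to rail1 [ 131.2    2.3 -150.5]
```

View pics/both6.png

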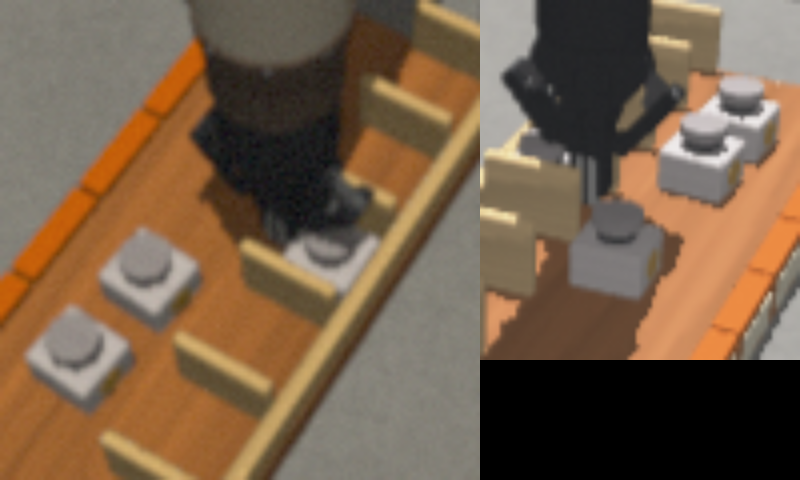

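The valve looks home (its far edge meets the board near scene crop (350,285)). One firmer press, then retreat.

Call:
play_rows(series=[[-0.003,0,0,0,0,0.015,0],[-0.003,0,0,0,0,0.005,0]])

```text
clock: 8.25
position: [614.9, 1.5, 41.7]
ee_rot: [0.055, -0.704, 0.706, -0.045]
contact_force: [-7.4, 0.1, 6.9]
gripper_width: -0.2
```

```bash
python3 st.py
```

```text
8.25 [614.9   1.5  41.7] rack [30.3 37.2] F [-7.4  0.1  6.9] w -0.15715630475510908
tool x yaw err 0.0909971373652052 down [-0.0127 -0.0039 -0.9999] need tool mm to rail1 [ 131.5    1.4 -150.5]
```

Call:
play_rows(series=[[0.006,0,0,0,0,0,0],[0.012,0,0,0,0,0,0],[0.02,0,0,0,0,0,0],[0.02,0,0,0,0,0,0],[0.01,-0.02,0,0,0,0,0],[0,-0.04,0,0,0,0,0],[0.02,-0.04,0,0,0,0,0],[0.04,-0.04,0,0,0,0,0],[0.04,-0.03,0,0,0,0,0],[0,0,0,0,0,0,0]])

```text
clock: 9.25
position: [454.3, -20.6, 214.9]
ee_rot: [0.048, -0.705, 0.706, -0.053]
contact_force: [1.4, 0.6, -0.1]
gripper_width: -0.0
```

```bash
python3 st.py; python3 - <<'E'
from h import *
d=get_image("scene"); a=cv2.resize(d["color"][180:300,180:300],None,fx=4,fy=4); 
e=get_image("side"); b=cv2.resize(e["color"][140:230,270:350],None,fx=4,fy=4); b=cv2.copyMakeBorder(b,0,120,0,0,0)
cv2.imwrite("pics/both7.png",np.hstack([a,b])[:,:,::-1])
sc=lambda p:np.array(p)/4+180-.375
print("home v3 cap expected at crop",(proj(d,[*r2w(73,37.5),80])-180+.375)*4,"5mm short:",(proj(d,[*r2w(68,37.5),80])-180+.375)*4)
E
```

```text
9.25 [454.3 -20.6 214.9] rack [-131.8   37.7] F [ 1.4  0.6 -0.1] w -0.044217453817199964
tool x yaw err 0.20841934175272137 down [ 7.e-03 -2.e-04 -1.e+00] need tool mm to rail1 [ -30.9    0.  -149.7]
home v3 cap expected at crop [335.60546799 234.70013182] 5mm short: [328.96622189 231.22881443]
```

View pics/both7.png

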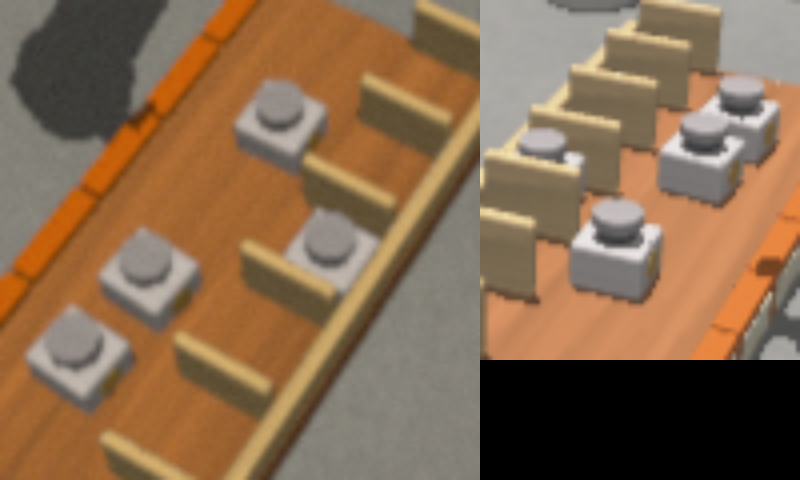

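Valve 3 stands upright between its dividers at the board (cap ~(330,236)) and the others look untouched. I zoom in once to check for a gap at the board.

```bash
python3 - <<'E'
from h import *
A=np.mean([get_image("scene")["color"].astype(float) for _ in range(6)],0).astype(np.uint8); d=get_image("scene")
cv2.imwrite("pics/z8.png",cv2.resize(A[220:265,235:290],None,fx=12,fy=12,interpolation=cv2.INTER_CUBIC)[:,:,::-1])
for y in (30,37.5,45):
    print(y,[(x,A[int(round(p[1])),int(round(p[0]))].tolist()) for x in range(84,112,3) for p in [proj(d,[*r2w(x,y),61])]])
hsv=cv2.cvtColor(A,cv2.COLOR_RGB2HSV); m=cv2.inRange(hsv,(0,0,60),(180,40,150))
E
```

```text
30 [(84, [166, 157, 150]), (87, [188, 178, 171]), (90, [187, 178, 169]), (93, [157, 145, 131]), (96, [168, 143, 103]), (99, [201, 165, 105]), (102, [204, 168, 106]), (105, [183, 150, 97]), (108, [131, 109, 69]), (111, [96, 77, 50])]
37.5 [(84, [153, 146, 138]), (87, [183, 174, 166]), (90, [189, 180, 172]), (93, [179, 170, 163]), (96, [160, 140, 112]), (99, [186, 154, 102]), (102, [205, 168, 107]), (105, [203, 167, 107]), (108, [146, 121, 78]), (111, [106, 88, 56])]
45 [(84, [179, 170, 162]), (87, [190, 181, 172]), (90, [187, 178, 170]), (93, [166, 157, 147]), (96, [173, 144, 98]), (99, [195, 161, 102]), (102, [205, 169, 106]), (105, [192, 159, 100]), (108, [116, 96, 60]), (111, [100, 79, 53])]
```

View pics/z8.png

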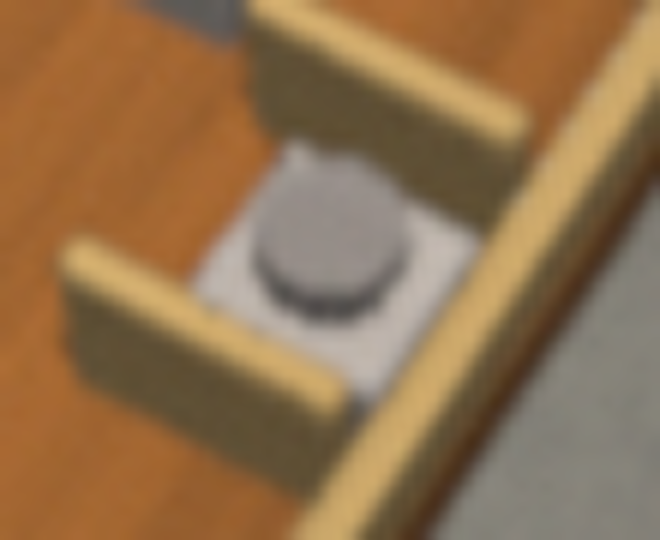

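```bash
python3 -c "
from bench import *
s=read_state();print(s['clock'],s['contact_force'].round(1));print(job_done())"
```

```text
9.7 [-0.6  0.4 -0.1]
the job is handed in; nothing more can be done
None
```

The job is done and handed in at 9.7 s. The tall blue post stands at the left (+y) end, so I counted from there.

- **Rail:** the shut fingertips touched down on rail_1 and slid along rail_2 to rail_3. They lifted off at rack y ≈ 42 mm, short of rail_4. The touch-down peaked at 33 N; the sliding readings taken were 6–8 N.
- **Push:** I pushed valve_3 straight in along the middle of its bay. It slid at about 1–2 N, then stopped dead at about 11 N. Further pushes of 2–3 mm did not move it, so I took it as resting against the board.
- **Last pictures:** after I backed the arm off, valve_3 stood upright and square between its dividers. The other three valves looked unmoved. I did not re-check the carton in a late picture, but the arm stayed well clear of it.

**Open points:**
- The last zoom shows a thin dark line between valve_3 and the board. It would be a gap of 1–2 mm at most, about the error of the measurement.
- The cap position read by eye came out a few mm short of the predicted home position. The two cameras also disagreed by about 4 mm in rack x, so I relied on the stop under force.

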